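# Stand the tipped coasters back in the drying rack

### The job

In the drying rack the pink and the yellow resin coasters have tipped forward onto the front guard bar. Push each of them back up with the fingertips until it leans back on its pegs like the blue one, without lifting or carrying it out of its slot. Leave the blue coaster and the jar, cup and bottle around the rack alone.

Things in the scene. Friction and masses are not known exactly. Their poses are not given: they have to be found in the camera images.
- rack: Light wooden drying rack, fixed to the table, 470 mm long (y), 130 mm deep (x). Origin on the table under its middle slot; x points from its front (guard bar, robot side) to its rear (pegs), y along its length, z up; turned up to about 15 deg. Its board's upper face is 22 mm above the table.
- slot_line (a point): Middle of the rack's middle slot, at the board's upper face (rack axes). Slots at y = -150, 0 and +150 mm from it, each cut through the board, 20 mm wide (x), 70 mm long (y). Each holds one coaster, its lowest 11 mm down in the slot, so a coaster tips to and fro about a line along y at this point, 2 mm down.
- guard_bar (a point): Middle of the round front guard bar: 10 mm thick, along the rack's whole length, 48 mm in front of the slots, centre 63 mm above the table. Its four upright posts (16 x 12 mm, tops 70 mm above the table) stand 75 and 227 mm either side of this point. A finger has to pass above the bar.
- rear_pegs (a point): Point midway between the tops of the middle slot's two rear pegs, 95 mm above the table, 35 mm behind the slots. Every slot has two such pegs, 28 mm either side of its middle, 10 mm thick, raked back: 17 mm behind the slot line at the board, 35 mm at the top.
- coaster_pink_center (a point): Centre of the pink coaster, white flowers: resin disc, diameter 120 mm, 10 mm thick, about 125 g, in any slot. Starts tipped forward about 41 deg on the guard bar, upper edge 75 mm before the slot, 105 mm high. x axis = normal of its rear face: level if upright, 41 deg upward at the start, 19 deg downward when leaning on the pegs. It may turn in its plane (y, z arbitrary).
- coaster_yellow_center (a point): Centre of the yellow coaster with red flowers; disc, start lean and axes as the pink one, in another slot. Either coaster, upright: centre 71 mm, top 131 mm above the table. A little past upright it falls back on its pegs by itself: centre then about 70 mm high and 16 mm behind the slot line.
- coaster_blue_center (a point): Centre of the blue coaster with white flowers; same disc and axes, already leaning back on its pegs in the remaining slot. To be left alone.
- pigment_jar_center (a point): Centre of a small closed purple pigment jar with black cap, 36 mm across, 42 mm tall, on the table in front of the rack. Loose, to be left alone.
- mixing_cup_center (a point): Centre of an empty whitish mixing cup, 52 mm across, 55 mm tall, on the table in front of the rack. Loose, to be left alone.
- resin_bottle_center (a point): Centre of a whitish resin bottle with yellow cap, 56 mm across, 150 mm tall, on the table beyond the rack's +y end. Loose, to be left alone.
Not all that is in view belongs to the job. There is more than one size of the part that bears coaster_pink_center; the job needs the largest.

How it is judged:
By the outcome, as a careful person would: the job done as asked, in the order asked, and still so for the second after the job is handed in, with the robot touching nothing.
It also fails if it takes over 48 s, if anything falls off the work surface, if the arm or the gripper's body presses on something with over 40 N, if the wrist force passes 120 N, or if a joint passes its speed limit or range.

### The arm

A 6-joint arm with a two-finger parallel gripper is mounted at the origin on the work surface. World frame = base frame: x ahead of the robot, y to its left, z up, the work surface at z = 0. Lengths are in mm, angles in degrees, forces in N, time in s.
With the tool pointing down it reaches from about 325 to 925 mm from the base axis. Payload 3.1 kg.
Tool frame: the origin (TCP) lies midway between the tips of the shut fingers; the grasp point (between the pads) lies 19 mm behind it; z points along the fingers, y is the direction in which the jaws open and shut (so a half turn about z gives the same grasp; the last joint's range is limited). The gripper opens to 85 mm and grips with 20 to 120 N. Pads are 22 mm wide; open, the fingers measure 114 mm over their backs; the gripper's body (76 mm by 85 mm) begins 54 mm behind the grasp point. The pads swing forward as they close: fully open they stand 13 mm farther back than shut.
Start: joints at [-72.834, 12.427, 92.441, -0, 75.132, -6.429], TCP at [250.184, -572.754, 231.3] pointing down, gripper open.
Joint ranges: [-157.48, 157.48], [-44.54, 120.13], [17.64, 146.25], [-64.5, 244.5], [7.68, 150.69], [-147.95, 147.95]. Speed limits (degrees/s): [159.86, 159.86, 180, 180, 180, 180].

### API

Orientations are given as [roll, pitch, yaw] about the fixed x, y, z axes, in that order (R = Rz(yaw) Ry(pitch) Rx(roll)).
In Python, from workcell import * gives the robot as it stands. Calls block until the motion is done:
- move_to(position, orientation): joint-space move of the TCP to a pose.
- movel(position, v=150, attitude=None, guard=None): straight line of the TCP; attitude=None keeps the orientation; v is the mean speed in mm/s. With guard (N) it stops when the force on the tool has changed by that much, and returns True; else False.
- move_joints(angles): joint-space move.
- gripper_to(opening): finger opening in mm; the grip force is fixed at half the most; returns when the fingers have stopped.
- wait(seconds).
- ik(position, orientation): joint angles nearest the present ones, or None.
- get_obs(): the state.
- capture(name): name is "scene" or "top" or "wrist"; returns a dict with "frame" (480x640x3 uint8, blue, green, red), "z_map" (480x640 float32, mm along the optical axis (not along the pixel's ray), 0 where there is no reading), "vertical_fov" (degrees; the focal length in pixels is half the picture's height over the tangent of half this angle, whatever the lens; pixels are square), "cx", "cy" (the principal point, pixels), "rvec" (rotation vector, rad) and "tvec" (3), from world to camera coordinates, as OpenCV has them; the wrist camera has in their place "tool_from_camera" (4x4, takes a point from camera to tool coordinates, whose origin is the TCP and whose axes are the flange's). Camera axes: x right, y down, z forward; pixel columns grow to the right and rows downward; lengths in mm; the calibration is good to about 2 mm. A picture is of the moment at which its call begins: read the wrist's pose just before it.
A pose or a line that the arm cannot do raises MotionError and nothing moves.
- hand_in(): hands the job in, once; it reports no verdict.
The state is a dict: "clock": time; "joints": joint angles; "dq": joint speeds; "joint_efforts": joint torques, N m; "tcp_pos": TCP position; "orientation": TCP orientation; "force": force on the tool from outside, world axes, zero at the start; "ft_torque": the same for the moment, N m; "width": finger opening in mm.
Only numpy, scipy, OpenCV 4.12 (cv2) and the standard library are available. Lean on these libraries where they do the work, as an engineer would, in place of code of your own. Each camera call takes 0.05 s, during which the arm holds its last target.

## Working session

There is one attempt and no reset: what is moved stays moved. The work goes in short steps, each a Python script; the robot and the scene stay as the last script left them, time stands still between calls to the robot, and variables do not carry over. Pictures are saved under pics/ and viewed, and the job is handed in when it is done.

```bash
ls; mkdir -p pics
cat > h.py <<'E'
from workcell import *
import numpy as np, cv2
def K(c):
    f=240/np.tan(np.radians(c["vertical_fov"])/2)
    return f
def pts(c):
    f=K(c);z=c["z_map"];v,u=np.mgrid[:480,:640]
    P=np.stack([(u-c["cx"])/f*z,(v-c["cy"])/f*z,z],-1)
    R=cv2.Rodrigues(np.array(c["rvec"],float))[0]
    return (P-np.array(c["tvec"]).reshape(3))@R
E
python3 - <<'E'
from h import *
import pickle
for n in("scene","top"):
    c=capture(n);pickle.dump(c,open(n+".pkl","wb"));cv2.imwrite(f"pics/{n}0.png",c["frame"])
    print(n,c["vertical_fov"],c["cx"],c["cy"],(c["z_map"]>0).mean())
o=get_obs();print(o["clock"],o["force"],o["width"],o["orientation"])
E
```

```text
pics
scene 56.083852733032224 323.5607388996682 241.3438118183298 0.9961751302083334
top 50.99993362443433 327.4853185792413 241.5347626947878 0.996025390625
0.1 [0.58865234 0.50225583 0.84575668] 85.38205760253182 [-1.79873296e+02 -1.60492595e-02  2.35943980e+01]
```

View pics/scene0.png

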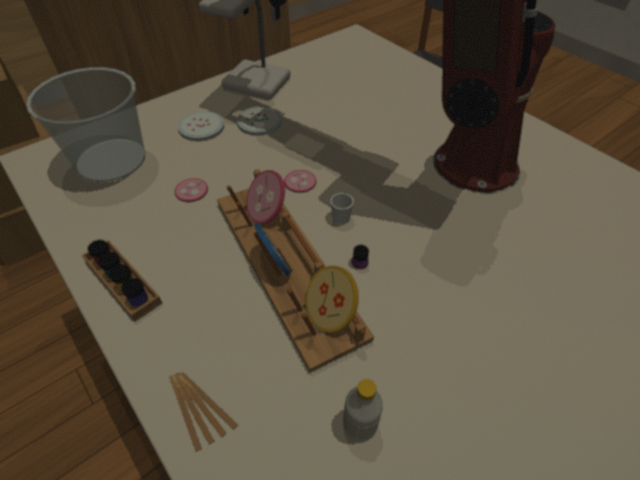

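View pics/top0.png

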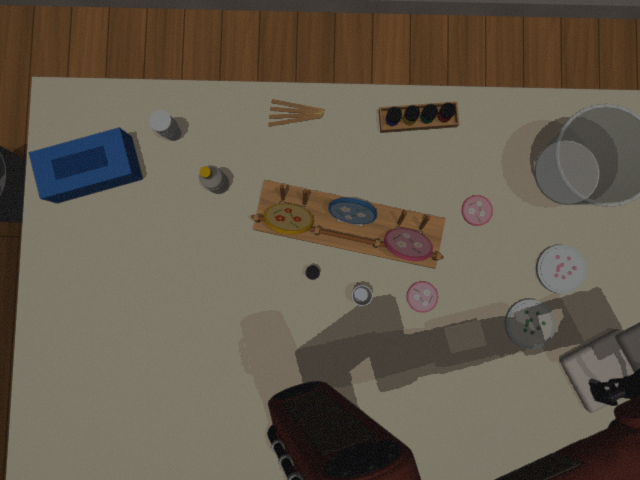

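The top view shows three pink discs: one in the rack at (408,243), and two flat on the table at (477,210) and (423,296). The one in the rack looks largest and is tipped onto the bar. Yellow is at (289,217) and blue at (353,211), leaning back. The jar is at (313,271) and the cup at (362,294). I'll confirm with an enlarged crop and measure.

```bash
cat > m.py <<'E'
from h import *
import pickle
def disc_masks(fr):
    h=cv2.cvtColor(fr,cv2.COLOR_BGR2HSV).astype(int);H,S,V=h[...,0],h[...,1],h[...,2]
    return {"pink":((H>160)|(H<3))&(S>70)&(V>70),"yellow":(H>20)&(H<32)&(S>130)&(V>70),"blue":(H>95)&(H<115)&(S>110)&(V>50)}
def analyse(c):
    P=pts(c)
    for k,m in disc_masks(c["frame"]).items():
        n,l,s,cen=cv2.connectedComponentsWithStats(m.astype(np.uint8),connectivity=8)
        for i in range(1,n):
            if s[i,4]<100: continue
            mm=(l==i)
            ct=cv2.findContours(mm.astype(np.uint8),cv2.RETR_EXTERNAL,cv2.CHAIN_APPROX_NONE)[0][0]
            f=np.zeros(mm.shape,np.uint8);cv2.drawContours(f,[ct],-1,1,-1)
            Q=P[cv2.erode(f,np.ones((3,3)))>0];Q=Q[np.isfinite(Q).all(1)]
            if len(Q)<20: continue
            cc=np.median(Q,0);U=np.linalg.svd(Q-Q.mean(0),full_matrices=False)[2];nn=U[2]*np.sign(U[2][2])
            print(k,"px",cen[i].round(),"area",s[i,4],"mean",Q.mean(0).round(),"n",nn.round(3),"zrange",np.percentile(Q[:,2],[1,99]).round(),"ext",np.ptp((Q-Q.mean(0))@U.T,axis=0).round())
if __name__=="__main__":
    for n in("scene","top"):
        c=pickle.load(open(n+".pkl","rb"));print(n);analyse(c)
    c=pickle.load(open("top.pkl","rb"));P=pts(c)
    f=c["frame"];cv2.imwrite("pics/crop0.png",cv2.resize(f[170:320,240:500],None,fx=3,fy=3,interpolation=cv2.INTER_CUBIC))
    # board top
    h=P[...,2];reg=np.zeros(h.shape,bool);reg[175:275,240:455]=1
    m=reg&(abs(h-22)<5)
    hs=cv2.cvtColor(f,cv2.COLOR_BGR2HSV);m&=(hs[...,1]>80)
    print("board",m.sum(),np.median(h[m]));r=cv2.minAreaRect(P[m][:,:2].astype(np.float32));print(r,cv2.boxPoints(r))
    m2=reg&(abs(h-66)<6)&(hs[...,0]<20)
    print("table",np.median(h[330:345,100:200]))
    for n,(u,v) in dict(jar=(313,271),cup=(362,294),bottle=(206,172),post1=(318,231),post2=(377,243),post0=(257,217),post3=(437,256)).items(): print(n,P[v-2:v+3,u-2:u+3].reshape(-1,3).mean(0).round(),P[v,u].round())
E
python3 m.py
```

```text
scene
pink px [274. 193.] area 1534 mean [ 493. -188.   56.] n [ 0.025 -0.735  0.678] zrange [  6. 108.] ext [1103.  400.   90.]
pink px [191. 190.] area 353 mean [ 618. -365.    8.] n [ 0.004 -0.006  1.   ] zrange [ 5. 11.] ext [71. 71.  8.]
yellow px [337. 300.] area 577 mean [570. 148.  86.] n [ 0.746 -0.14   0.651] zrange [ 30. 110.] ext [113. 113.   7.]
yellow px [367. 388.] area 268 mean [671. 299. 151.] n [-0.028 -0.016  0.999] zrange [149. 153.] ext [22. 21.  5.]
blue px [268. 245.] area 215 mean [617. -23. 117.] n [-0.913  0.201  0.355] zrange [ 91. 128.] ext [86. 27.  4.]
top
pink px [476. 210.] area 188 mean [ 615. -364.   14.] n [ 0.379 -0.868  0.321] zrange [-0. 13.] ext [1364.   72.   68.]
pink px [408. 244.] area 1014 mean [ 520. -180.   75.] n [ 0.94  -0.291  0.181] zrange [ 25. 109.] ext [1285.  112.  114.]
pink px [421. 296.] area 172 mean [ 393. -227.   10.] n [-0.271 -0.941  0.201] zrange [-0. 13.] ext [1314.   71.   71.]
yellow px [205. 171.] area 101 mean [667. 293. 169.] n [0.818 0.495 0.293] zrange [145. 629.] ext [1200.   19.   17.]
yellow px [288. 226.] area
[... 165 characters left out ...]
ange [74. 86.] ext [1323.  702.  187.]
blue px [354. 204.] area 222 mean [609. -47. 134.] n [ 0.967 -0.202  0.155] zrange [ 96. 453.] ext [1204.  102.   19.]
board 5065 21.388711683403773
((572.67626953125, -39.35691833496094), (470.3797912597656, 130.92271423339844), 79.19905853271484) [[ 464.30063 -258.11295]
 [ 592.90393 -282.64752]
 [ 681.0519   179.39911]
 [ 552.4486   203.93369]]
table -0.5854707039118667
jar [450.  48.  41.] [450.  48.  42.]
cup [395. -76.   3.] [395. -76.   4.]
bottle [660. 284. 195.] [669. 295. 151.]
post1 [547.  38.  65.] [547.  38.  67.]
post2 [514. -96. 166.] [ 436.   14. 1284.]
post0 [578. 187.  66.] [578. 186.  71.]
post3 [ 493. -252.   68.] [ 493. -251.   69.]
```

```bash
python3 -c "
from workcell import *
o=get_obs();print(o)"; python3 - <<'E'
E
```

```text
{'clock': 0.1, 'joints': array([-7.28338602e+01,  1.24730126e+01,  9.25205189e+01,  1.82373965e-03,
        7.51341726e+01, -6.42874589e+00]), 'dq': array([-0.00027311, -0.12639089, -0.16147359, -0.00651162, -0.04946615,
        0.01741563]), 'joint_efforts': array([ 5.58901702e-04, -3.98074865e+01, -3.04968667e+01, -7.89882847e-05,
        4.18776559e-03, -9.07475311e-06]), 'tcp_pos': array([ 249.97181277, -572.01654085,  230.08137529]), 'orientation': array([-1.79873296e+02, -1.60492595e-02,  2.35943980e+01]), 'force': array([0.58865234, 0.50225583, 0.84575668]), 'ft_torque': array([ 0.03391781, -0.02451322, -0.03615777]), 'width': 85.38205760253182}
```

View pics/crop0.png

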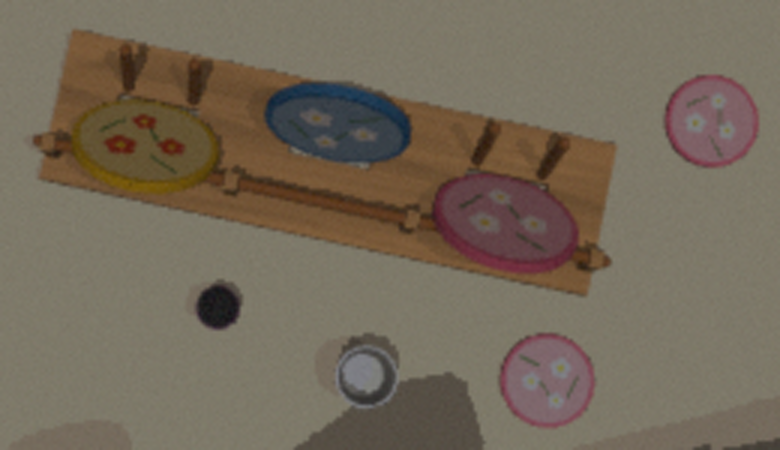

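Run:
```python
from h import *
import pickle
c=pickle.load(open("top.pkl","rb"));P=pts(c)
cv2.imwrite("pics/crop1.png",cv2.resize(c["frame"][300:480,440:640],None,fx=3,fy=3))
for u,v in [(590,360),(570,360),(620,385),(605,395),(540,450),(635,340),(625,420)]: print(u,v,P[v,u].round())
s=pickle.load(open("scene.pkl","rb"));P=pts(s)
cv2.imwrite("pics/crop2.png",cv2.resize(s["frame"][0:150,150:350],None,fx=3,fy=3))
for u,v in [(257,78),(264,45),(270,10),(225,4)]: print(u,v,P[v,u].round())
w=capture("wrist");cv2.imwrite("pics/w0.png",w["frame"]);print(np.round(w["tool_from_camera"],2))
```

```text
590 360 [ 248. -638.   32.]
570 360 [ 246. -590.   28.]
620 385 [ 248. -538.  330.]
605 395 [ 230. -506.  337.]
540 450 [  19. -526.    1.]
635 340 [ 327. -592.  290.]
625 420 [ 250. -398.  581.]
257 78 [ 230. -659.   31.]
264 45 [ -249. -1379.  -282.]
270 10 [ -300. -1380.  -134.]
225 4 [ 332. -596.  290.]
[[   0.     -0.96   -0.27   67.98]
 [   1.      0.      0.     -0.18]
 [  -0.     -0.27    0.96 -143.42]
 [   0.      0.      0.      1.  ]]
```

View pics/crop1.png

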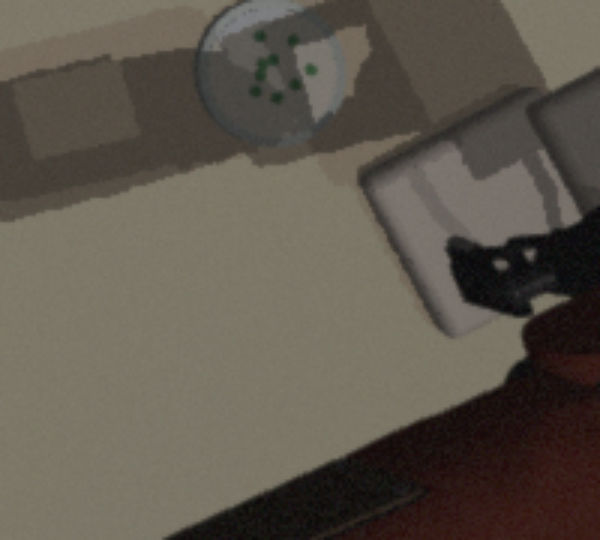

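View pics/crop2.png

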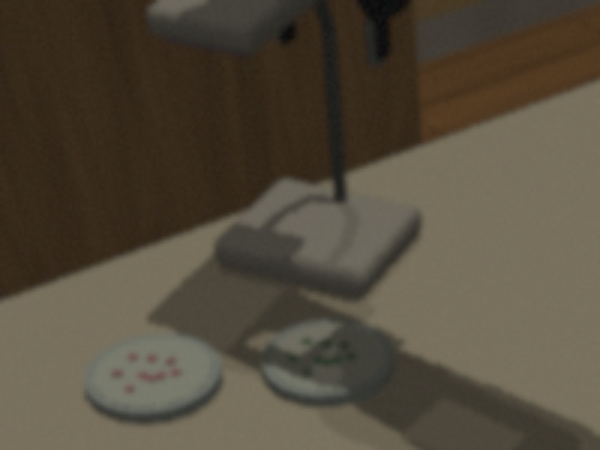

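View pics/w0.png

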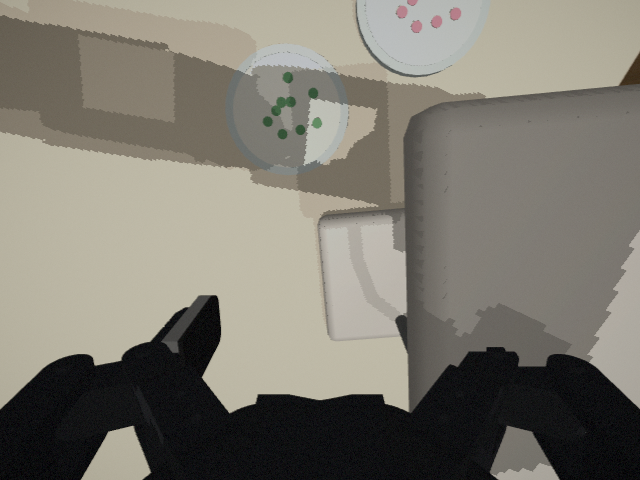

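The white thing beside the gripper is a lamp, with its base near (240,-640) and its head near (330,-600,290). I need its extent before leaving the start pose.

Run:
```python
from h import *
import pickle
for n in("top","scene"):
    c=pickle.load(open(n+".pkl","rb"));P=pts(c).reshape(-1,3)
    hs=cv2.cvtColor(c["frame"],cv2.COLOR_BGR2HSV).reshape(-1,3)
    m=(P[:,2]>100)&(P[:,2]<420)&(P[:,1]<-480)&(P[:,1]>-900)&(P[:,0]>150)&(P[:,0]<500)&(hs[:,2]>50)&(hs[:,1]<90)
    Q=P[m];print(n,len(Q),Q.min(0).round(),Q.max(0).round())
    H=Q[(Q[:,2]>230)&(Q[:,2]<310)]
    if len(H)>20: print(np.percentile(H,[1,50,99],axis=0).round(),cv2.boxPoints(cv2.minAreaRect(H[:,:2].astype(np.float32))).round())
# wrist
o=get_obs();w=capture("wrist");f=K(w);z=w["z_map"];v,u=np.mgrid[:480,:640]
Pc=np.stack([(u-w["cx"])/f*z,(v-w["cy"])/f*z,z],-1)
from scipy.spatial.transform import Rotation as Ro
T=w["tool_from_camera"];R=Ro.from_euler("xyz",o["orientation"],degrees=True).as_matrix()
Pw=(Pc@T[:3,:3].T+T[:3,3])@R.T+o["tcp_pos"]
for a,b in [(420,110),(500,200),(412,300),(430,440),(600,100),(404,330),(420,390),(560,330)]: print(a,b,Pw[b,a].round())
print(T[:3,3]@R.T+o["tcp_pos"])
```

```text
top 712 [ 211. -615.  241.] [ 361. -501.  361.]
[[ 227. -605.  258.]
 [ 318. -589.  285.]
 [ 356. -510.  302.]] [[ 178. -563.]
 [ 333. -657.]
 [ 374. -590.]
 [ 219. -496.]]
scene 539 [ 272. -653.  267.] [ 378. -563.  292.]
[[ 280. -648.  272.]
 [ 342. -601.  287.]
 [ 377. -566.  291.]] [[ 272. -597.]
 [ 371. -659.]
 [ 404. -605.]
 [ 305. -543.]]
420 110 [ 387. -625.    1.]
500 200 [ 319. -592.  288.]
412 300 [ 282. -589.  280.]
430 440 [ 274. -583.  326.]
600 100 [ 349. -602.  286.]
404 330 [ 178. -700.   60.]
420 390 [ 256. -604.  283.]
560 330 [ 294. -628.  288.]
[ 312.288354   -545.03012449  373.69807649]
```

```bash
cat >> h.py <<'E'
YAW=-10.8;_c,_s=np.cos(np.radians(YAW)),np.sin(np.radians(YAW))
S=np.array([581.5,-41.1])
def W(x,y,z): return [S[0]+_c*x-_s*y,S[1]+_s*x+_c*y,z]
def Rk(P):
    d=P[...,:2]-S; return np.stack([_c*d[...,0]+_s*d[...,1],-_s*d[...,0]+_c*d[...,1],P[...,2]],-1)
E
python3 - <<'E'
from h import *
import pickle
for n in("top","scene"):
    c=pickle.load(open(n+".pkl","rb"));P=Rk(pts(c)).reshape(-1,3)
    for k,y in (("pink",-150),("yellow",150)):
        N=np.array([.755,0,.656]);C=np.array([-33.5,y,58.5])
        d=(P-C)@N; m=(np.linalg.norm(P-C,axis=1)<75)&(d>-1)&(d<12)&(P[:,2]>30)
        Q=P[m];print(n,k,len(Q),Q.mean(0).round(),"offset along N",np.median(d[m]).round(1),"y",np.percentile(Q[:,1],[1,99]).round(),"x",np.percentile(Q[:,0],[1,99]).round(),"z",np.percentile(Q[:,2],[1,99]).round())
    m=(abs(P[:,2]-67)<4)&(abs(P[:,1])<60)&(P[:,0]<-30)&(P[:,0]>-65);print("bar x",np.median(P[m],0))
    m=(P[:,2]>85)&(P[:,2]<105)&(abs(abs(P[:,1])-150)<45)&(P[:,0]>15)&(P[:,0]<55);print("pegs",P[m].round()[:: max(1,m.sum()//6)])
E
```

```text
top pink 1158 [ -36. -149.   72.] offset along N 7.6 y [-206.  -92.] x [-71.   0.] z [ 31. 108.]
top yellow 1143 [-36. 149.  72.] offset along N 7.6 y [ 92. 206.] x [-71.  -0.] z [ 31. 108.]
bar x [-46.8919334    0.97132892  66.09485153]
pegs [[  38.  182.   97.]
 [  32.  175.   98.]
 [  37.  118.   96.]
 [  39. -118.   92.]
 [  32. -122.   95.]
 [  37. -181.   96.]]
scene pink 1570 [ -33. -144.   70.] offset along N 8.7 y [-207.  -90.] x [-69.   1.] z [ 31. 109.]
scene yellow 2675 [-33. 154.  71.] offset along N 8.6 y [ 92. 208.] x [-69.   1.] z [ 31. 109.]
bar x [-45.38367887   3.19534533  67.86814774]
pegs [[  37. -181.   99.]
 [  37. -175.   89.]
 [  34. -116.   97.]
 [  35.  123.  101.]
 [  35.  127.   94.]
 [  38.  181.  102.]
 [  36.  182.   89.]]
```

The rack frame agrees in both views to within about 3 mm. The rack's pink disc is 120 mm across (y −207 to −91), the flat ones about 71 mm, so the rack disc is the one meant. Next I leave the lamp upwards, shut the fingers and approach pink.

Run:
```python
from h import *
p=get_obs()["tcp_pos"]
movel([p[0],p[1],390],v=150)
gripper_to(0)
O=[180,0,YAW]
move_to(W(-112,-150,220),O)
movel(W(-112,-150,84),v=120)
o=get_obs();print(o["clock"],Rk(o["tcp_pos"]).round(1),o["orientation"].round(1),o["width"],o["force"].round(1))
for n in("scene","wrist"): cv2.imwrite(f"pics/a_{n}.png",capture(n)["frame"])
```

```text
5.2083 [-111.2 -150.3   84.8] [ 1.80e+02 -1.00e-01 -1.08e+01] 0.14781281530304158 [-1.1 -0.2 -0.2]
```

View pics/a_scene.png

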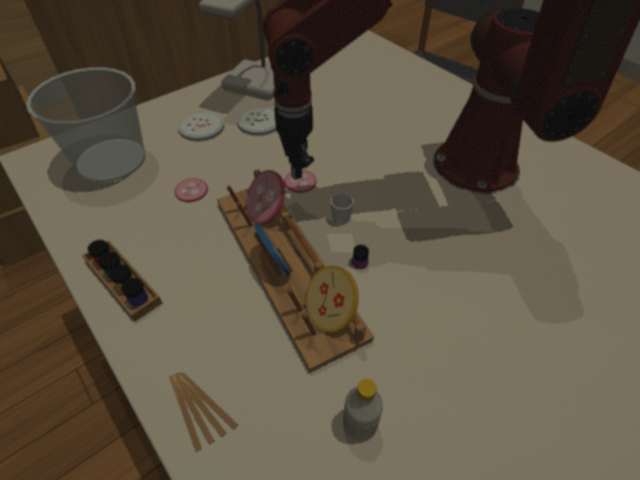

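View pics/a_wrist.png

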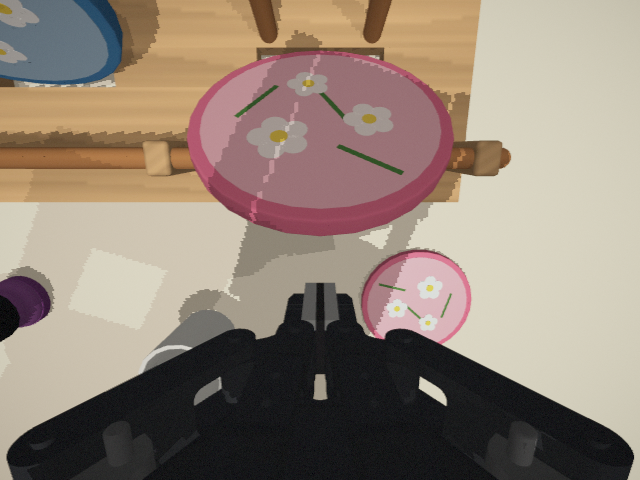

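The shut fingertips at (320,285) are centred just in front of the pink rim at (320,235), with all else clear. Pushing slowly now.

Run:
```python
from h import *
r=movel(W(-15,-150,84),v=60,guard=12)
o=get_obs();print(r,o["clock"],Rk(o["tcp_pos"]).round(1),o["force"].round(1))
for n in("scene","wrist"): cv2.imwrite(f"pics/b_{n}.png",capture(n)["frame"])
```

```text
True 6.3667 [ -44.1 -150.7   85.6] [-0.6 -0.1  0.2]
```

View pics/b_scene.png

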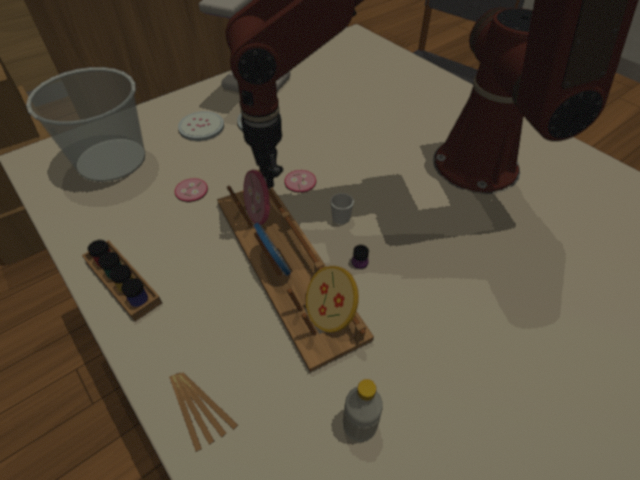

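View pics/b_wrist.png

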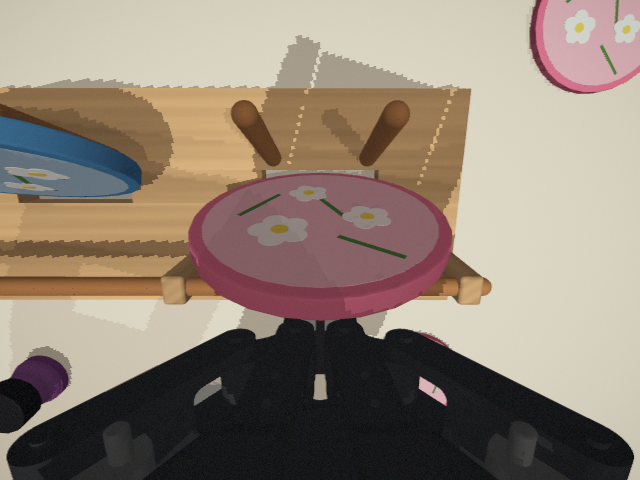

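The guard tripped, but the remaining force is 0.6 N, so it was probably a transient. Pink is rising in place, with its rim at (320,310) against the finger. Continuing slower.

Run:
```python
from h import *
for x,v in ((-28,30),(-14,30),(-4,20)):
    r=movel(W(x,-150,84),v=v,guard=20)
    o=get_obs();print(r,o["clock"],Rk(o["tcp_pos"]).round(1),o["force"].round(1))
    if r: break
for n in("scene","wrist"): cv2.imwrite(f"pics/c_{n}.png",capture(n)["frame"])
```

```text
False 7.2667 [ -25.5 -150.4   86.2] [-0.8  1.5  7.5]
False 7.8833 [ -14.8 -149.8   83.1] [-0.9 -0.7 -0. ]
False 8.5333 [  -4. -150.   84.] [0.5 0.9 0.5]
```

View pics/c_scene.png

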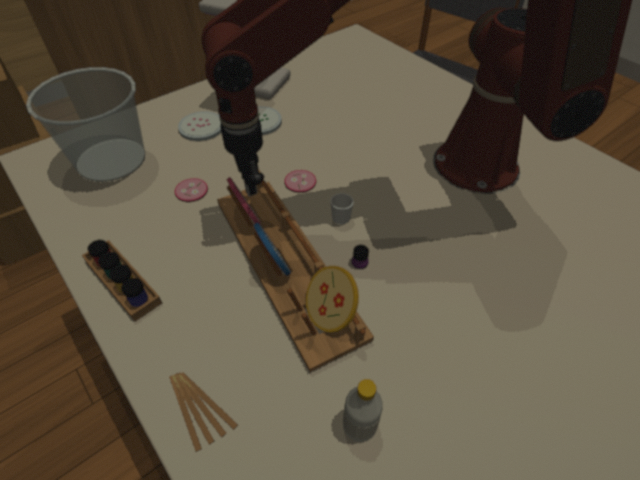

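View pics/c_wrist.png

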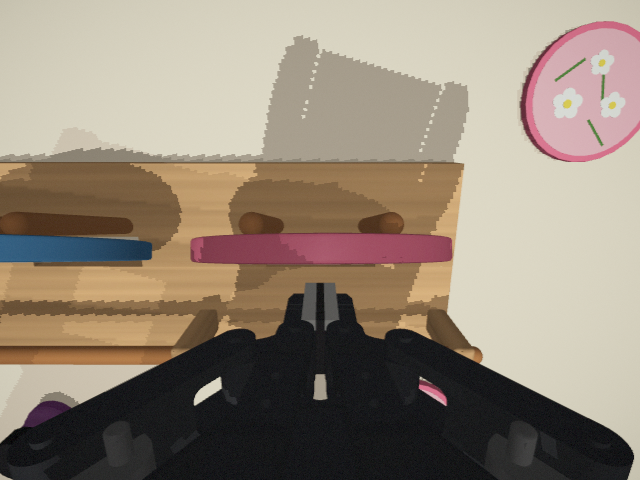

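Pink (rim at y≈248 px) now stands in line with blue on its pegs, with a gap to the finger. Now back off and do yellow at the slower speed.

Run:
```python
from h import *
movel(W(-112,-150,86),v=120)
movel(W(-112,-150,150),v=150)
movel(W(-112,150,150),v=180)
movel(W(-112,150,84),v=100)
wait(0.2)
o=get_obs();print(o["clock"],Rk(o["tcp_pos"]).round(1),o["force"].round(1))
c=capture("wrist");cv2.imwrite("pics/d_wrist.png",c["frame"])
```

```text
13.0833 [-111.2  150.3   84.9] [-0.4 -0.5 -0.5]
```

View pics/d_wrist.png

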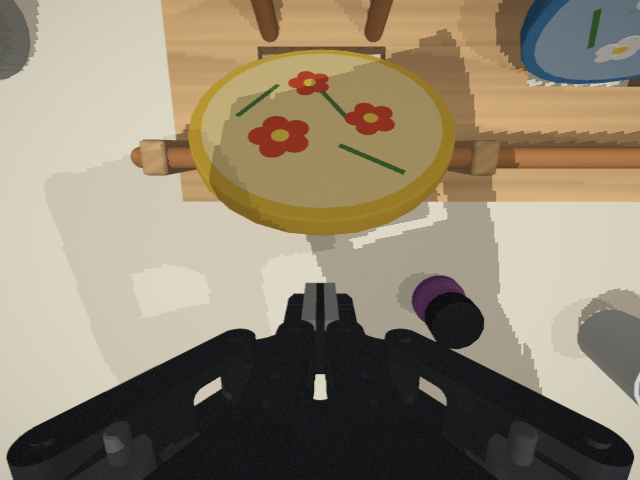

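The fingertips (320,285) are centred on the yellow rim (320,232), and the jar at (450,315) is lower and clear to the side. Pushing.

Run:
```python
from h import *
for x,v in ((-92,40),(-60,35),(-28,30),(-14,25),(-4,20)):
    r=movel(W(x,150,84),v=v,guard=20)
    o=get_obs();print(r,o["clock"],Rk(o["tcp_pos"]).round(1),o["force"].round(1))
    if r: break
for n in("scene","wrist"): cv2.imwrite(f"pics/e_{n}.png",capture(n)["frame"])
```

```text
False 13.7833 [-92.  149.9  83.8] [0.1 0.2 1.4]
False 14.85 [-60.3 150.   83.8] [-0.2  0.3 -0.6]
False 16.0667 [-23.1 150.5  89.2] [-2.1 -1.2 14.8]
False 16.775 [-14.8 149.8  82.9] [-0.   0.5  0.6]
False 17.425 [ -4. 150.  84.] [0.5 0.2 0. ]
```

View pics/e_wrist.png

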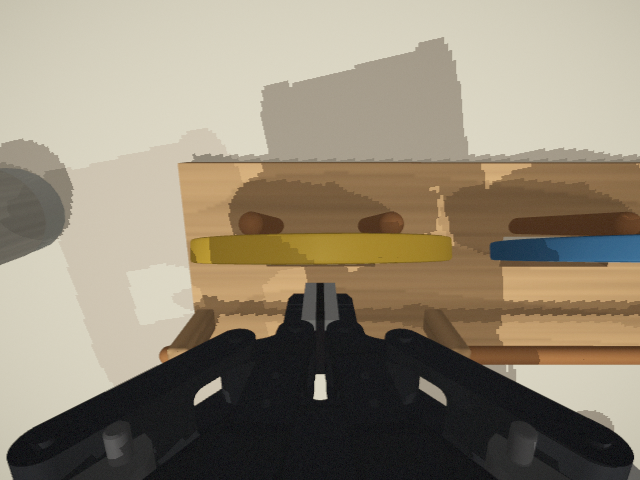

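View pics/e_scene.png

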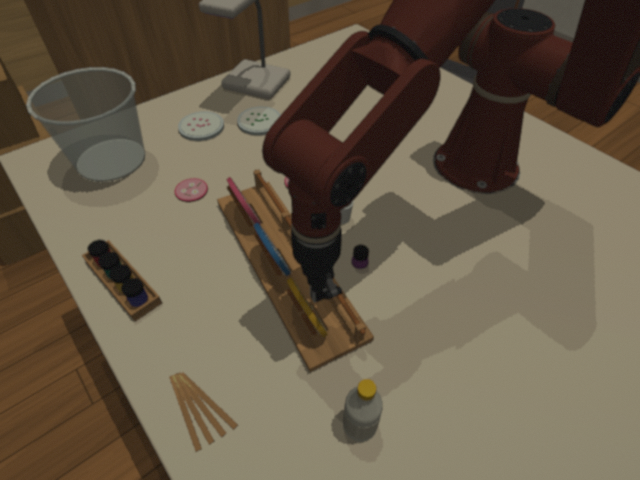

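Yellow is back on its pegs too (rim at y≈248 px, same line as blue). Retreat, then measure all three from clear of the rack.

Run:
```python
from h import *
import pickle
movel(W(-112,150,86),v=120)
movel(W(-130,150,220),v=150)
move_to([330,-250,300],[180,0,YAW])
wait(0.3)
o=get_obs();print(o["clock"],o["force"].round(1))
for n in("scene","top"):
    c=capture(n);cv2.imwrite(f"pics/f_{n}.png",c["frame"])
    if n=="top": cv2.imwrite("pics/f_crop.png",cv2.resize(c["frame"][140:320,190:500],None,fx=2.5,fy=2.5))
    c0=pickle.load(open(n+".pkl","rb"))
    Q0=Rk(pts(c0)).reshape(-1,3);Q=Rk(pts(c)).reshape(-1,3)
    for k,y in (("pink",-150),("blue",0),("yellow",150)):
        for nm,A in (("before",Q0),("now",Q)):
            m=(abs(A[:,1]-y)<20)&(A[:,2]>112)&(A[:,2]<145)&(abs(A[:,0])<70);B=A[m]
            m2=(abs(A[:,1]-y)<70)&(A[:,2]>100)&(A[:,2]<145)&(abs(A[:,0])<70);B2=A[m2]
            if len(B)>5: print(n,k,nm,"top x",np.median(B[:,0]).round(1),"ztop",np.percentile(B[:,2],98).round(1),"y range",np.percentile(B2[:,1],[2,98]).round())
    P=pts(c);P0=pts(c0)
    if n=="top":
        for nm,(u,v) in dict(jar=(313,271),cup=(362,294),bottle=(206,172)).items():
            print(nm,"mean abs colour diff",np.abs(c["frame"][v-8:v+9,u-8:u+9].astype(int)-c0["frame"][v-8:v+9,u-8:u+9]).mean().round(1))
```

```text
21.4667 [0.  0.5 0.2]
scene pink now top x 34.3 ztop 128.7 y range [-181. -101.]
scene blue before top x 34.4 ztop 128.7 y range [-35.  50.]
scene blue now top x 34.6 ztop 128.0 y range [-35.  48.]
scene yellow now top x 33.9 ztop 129.2 y range [110. 199.]
top pink now top x 30.9 ztop 127.9 y range [-195. -104.]
top blue before top x 31.4 ztop 128.8 y range [-45.  46.]
top blue now top x 31.8 ztop 127.9 y range [-45.  46.]
top yellow now top x 31.2 ztop 128.5 y range [105. 196.]
jar mean abs colour diff 4.1
cup mean abs colour diff 4.1
bottle mean abs colour diff 3.4
```

View pics/f_crop.png

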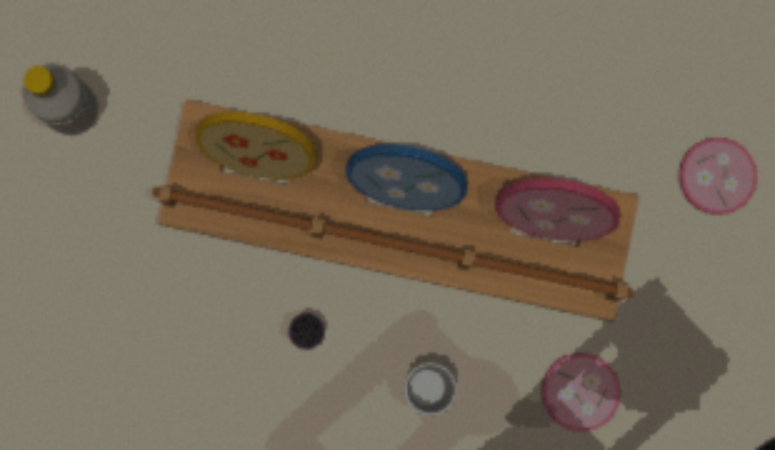

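View pics/f_scene.png

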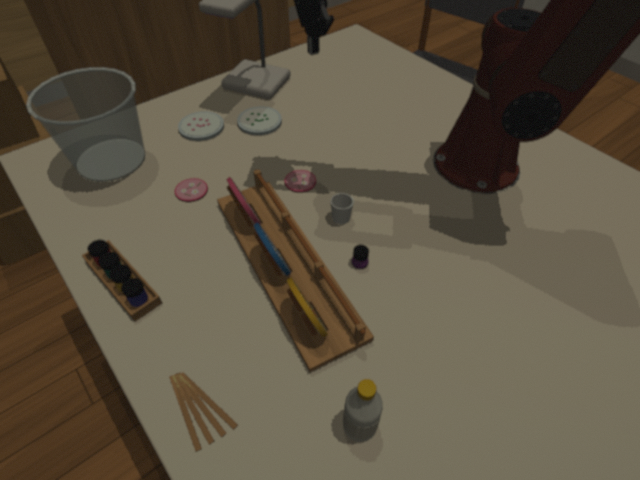

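The crop shows all three coasters in a line, leaning back the same way. The jar (305,330), cup (430,387) and bottle (45,90) are where they were, and the arm is clear.

```bash
python3 -c "
from workcell import *
hand_in()
print(get_obs()['clock'])"
```

```text
the job is handed in; nothing more can be done
the job is handed in; nothing more can be done
```

I pushed the pink coaster and then the yellow one back up with the shut fingertips passing above the guard bar. Both stayed in their slots and now lean back on their pegs. The job was handed in after about 21.5 s on the robot's clock.

**Final check:** the pink and yellow top edges are within 1 mm of blue's in both cameras. They sit about 31 mm (top view) and 34 mm (scene view) behind the slot line, and about 128 to 129 mm high. Blue has not moved. The jar, cup and bottle look unchanged in the pictures, and the arm is clear of everything.

**Did not go as planned:**
- On the first pink push the 12 N guard stopped the motion partway. The force had gone straight after, so I carried on more slowly with a 20 N guard.
- During the yellow push I read a brief 15 N upward force on the tool, and the tip rose about 5 mm before settling. I did not track down the cause of either.

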